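# Ready the spice caddy: find the broken post, tighten caps, load jars

### The arm

A 7-joint arm with a two-finger parallel gripper is mounted at the origin on a cart in front of the work surface, level with it; the furniture and walls round the work are solid. World frame = base frame: x ahead of the robot, y to its left, z up, the work surface at z = 0. Lengths are in m, angles in rad, forces in N, time in s.
With the tool pointing down it reaches from about 0.4 to 0.85 m from the base axis. Payload 4.5 kg.
Tool frame: the origin (TCP) lies midway between the tips of the shut fingers; the grasp point (between the pads) lies 19 mm behind it; z points along the fingers, y is the direction in which the jaws open and shut (so a half turn about z gives the same grasp; the last joint's range is limited). The gripper opens to 88 mm and grips with 3 to 60 N. Pads are 18 mm wide; open, the fingers measure 123 mm over their backs; the gripper's body (75 mm by 187 mm) begins 45 mm behind the grasp point.
Start: joints at [1.265, 0.689, -0.195, 1.565, 0.157, 0.902, -0.215], TCP at [0.208, -0.589, 0.239] pointing down, gripper open.
Joint ranges: [-3.01, 3.01], [-0.46, 2.08], [-1.47, 1.51], [0.13, 2.56], [-1, 4.14], [0.04, 2.09], [-2.66, 2.66]. Speed limits (rad/s): [2.57, 2.57, 3.14, 3.14, 3.14, 3.14, 3.14].

### API

Orientations are given as a unit quaternion [x, y, z, w].
In Python, from plant import r gives the robot as it stands. The module is installed in compiled form; this text tells all that it offers.
- The arm moves only by the shell command python3 -m jog 'ROWS' [FORCE]. ROWS is JSON, a list of rows, each an object with "translation": the shift along the tool's x, y, z in units of 40 mm (1.0 is 40 mm), a list of three; "twist": the turn about the tool's z in units of 6 degrees (1.0 is 6 degrees); "claw": the opening in per cent of the stroke, from 0 (shut) to 100 (fully open). A call has 1 to 20 rows; each row shifts and turns the commanded pose from where the row before left it, along the tool's axes as they then stand; what a row does not reach is not made up. A row lasts 1/12 s, in which the tool goes at most 41.7 mm and 7.16 degrees, less where a joint would pass 70% of its speed; a pose out of reach is approached as far as the arm can. A call is refused whole if a number of a shift passes 1 or a number of a turn 1, either way. A call with a gripper value outside its range is refused whole. The fingers move at their own pace and stop on an object; FORCE is the grip in N (left out, the last holds). Time passes only in rows, so rows that do not move let the fingers close. It gives the time, the measured TCP pose, the force and the opening at its end, in the units of the state.
- r.get_state(): the state, without advancing time (a new reading comes with each control period).
- r.snapshot(name): name is "scene" or "side" or "wrist"; returns a dict with "img" (384x512x3 uint8, red, green, blue), "fx", "fy", "cx", "cy" (pixels), "origin" and "rotation" of the camera in the world; the wrist camera has in their place "T_tool_cam" (4x4, takes a point from camera to tool coordinates, whose origin is the TCP and whose axes are the flange's). Camera axes: x right, y up, looking along -z (the intrinsics and any distortion apply to the point x, -y, -z); pixel columns grow to the right and rows downward; lengths in m; the calibration is good to about 2 mm. A picture is of the moment at which its call begins: read the wrist's pose just before it. There is no depth.
- r.finish_job(): hands the job in, once; it reports no verdict.
Trained networks look in the newest picture that a camera, given by its name, has taken for a name from the list of things; names that differ only in an ending like _2 or _b are one class to them, and where a whole thing is asked for, a point or a joint stands for the part that bears it (a point fixed in the world has none). Each returns a list of dicts, best first, with "confidence" (0 to 1); they miss things now and then, are a little off and sometimes report something else, mostly with a low value. They report only what shows in the picture. A call takes as long as a camera call. They do not tell look-alikes from the thing itself.
- r.spot_in(label, camera): "rect" ([left, top, right, bottom] in pixels, round what is visible of it).
- r.spot_point(label, camera): "location" ([row, column] in pixels: a listed point, or the origin of a listed thing).
The state is a dict: "clock": time; "q": joint angles; "qd": joint speeds; "joint_torque": joint torques, N m; "tool_pos": TCP position; "eef_rot": TCP orientation; "contact_force": force on the tool from outside, world axes, zero at the start; "moment": the same for the moment, N m; "opening": opening from 0.0 (shut) to 1.0 (fully open).
Only numpy, scipy, OpenCV 4.12 (cv2) and the standard library are available. Lean on these libraries where they do the work, as an engineer would, in place of code of your own. Each camera call takes 0.05 s, during which the arm holds its last target. There are 200 camera calls.

### The job

One of the look-alike divider posts on the floor of the blue spice caddy has broken off and only stands in its place: first feel from post to post for the loose one, take it out and leave it in the small wooden tray for gluing. Then try the screw cap of every amber jar, screw the loose ones fully tight (clockwise), and only with its cap tight stand each jar upright on the floor of the caddy. Leave the salt shaker and the tin where they are.

Things in the scene. Friction and masses are not known exactly. Their poses are not given: they have to be found in the camera images.
- caddy: Opaque blue open box with steel rim, fixed. Outside 192 (its x) x 272 (its y) x 74 mm high, walls and floor 6 mm; origin at the centre of its underside. A bar handle reaches 24 mm out from each y end. A row of divider posts stands along its y axis (x = 0), at some of y = -112, -56, 0, 56, 112 mm; the strip between the posts and each long wall is 76 mm wide.
- tray: Shallow pale wooden tray, fixed, 110 (its x) x 150 (its y) x 16 mm high, walls and floor 4 mm thick; origin at the centre of its underside.
- post_a: Grey round divider post on the caddy floor, 28 mm diameter, 60 mm tall, black band; origin at the centre of its underside, z up along it. All posts look alike. One of the posts present has broken off (60 g) and merely stands in its place; the others are part of the caddy and do not budge. Not all five names are present.
- post_b: Grey round divider post on the caddy floor, 28 mm diameter, 60 mm tall, black band; origin at the centre of its underside, z up along it. All posts look alike. One of the posts present has broken off (60 g) and merely stands in its place; the others are part of the caddy and do not budge. Not all five names are present.
- post_c: Grey round divider post on the caddy floor, 28 mm diameter, 60 mm tall, black band; origin at the centre of its underside, z up along it. All posts look alike. One of the posts present has broken off (60 g) and merely stands in its place; the others are part of the caddy and do not budge. Not all five names are present.
- post_d: Grey round divider post on the caddy floor, 28 mm diameter, 60 mm tall, black band; origin at the centre of its underside, z up along it. All posts look alike. One of the posts present has broken off (60 g) and merely stands in its place; the others are part of the caddy and do not budge. Not all five names are present.
- post_e: Grey round divider post on the caddy floor, 28 mm diameter, 60 mm tall, black band; origin at the centre of its underside, z up along it. All posts look alike. One of the posts present has broken off (60 g) and merely stands in its place; the others are part of the caddy and do not budge. Not all five names are present.
- jar_a: Round amber jar with green label and a black ribbed screw cap, 60 mm diameter, 110 mm tall in all, about 0.35 kg, standing upright; origin at the centre of its underside. The cap is 54 mm in diameter and spans z = 84 to 110 mm; it cannot come off, and the jar can be lifted by it. Not every jar is present each time.
- jar_a_cap (a joint): Screw cap of jar_a, rad: 0 = fully tight (stop), positive = unscrewed (anticlockwise from above), at most 2.6. Friction about 0.025 N m; stays where left. The standing jar's weight keeps the jar from turning along until the cap is tight; then both turn together. At the start some caps are tight, some 1.1 to 2.3 rad loose.
- jar_b: Round amber jar with yellow label and a black ribbed screw cap, 60 mm diameter, 110 mm tall in all, about 0.35 kg, standing upright; origin at the centre of its underside. The cap is 54 mm in diameter and spans z = 84 to 110 mm; it cannot come off, and the jar can be lifted by it. Not every jar is present each time.
- jar_b_cap (a joint): Screw cap of jar_b, rad: 0 = fully tight (stop), positive = unscrewed (anticlockwise from above), at most 2.6. Friction about 0.025 N m; stays where left. The standing jar's weight keeps the jar from turning along until the cap is tight; then both turn together. At the start some caps are tight, some 1.1 to 2.3 rad loose.
- jar_c: Round amber jar with red label and a black ribbed screw cap, 60 mm diameter, 110 mm tall in all, about 0.35 kg, standing upright; origin at the centre of its underside. The cap is 54 mm in diameter and spans z = 84 to 110 mm; it cannot come off, and the jar can be lifted by it. Not every jar is present each time.
- jar_c_cap (a joint): Screw cap of jar_c, rad: 0 = fully tight (stop), positive = unscrewed (anticlockwise from above), at most 2.6. Friction about 0.025 N m; stays where left. The standing jar's weight keeps the jar from turning along until the cap is tight; then both turn together. At the start some caps are tight, some 1.1 to 2.3 rad loose.
- jar_d: Round amber jar with white label and a black ribbed screw cap, 60 mm diameter, 110 mm tall in all, about 0.35 kg, standing upright; origin at the centre of its underside. The cap is 54 mm in diameter and spans z = 84 to 110 mm; it cannot come off, and the jar can be lifted by it. Not every jar is present each time.
- jar_d_cap (a joint): Screw cap of jar_d, rad: 0 = fully tight (stop), positive = unscrewed (anticlockwise from above), at most 2.6. Friction about 0.025 N m; stays where left. The standing jar's weight keeps the jar from turning along until the cap is tight; then both turn together. At the start some caps are tight, some 1.1 to 2.3 rad loose.
- salt_shaker: Glass salt shaker, 44 mm diameter, 90 mm tall, a bystander; origin at the centre of its underside.
- tin_beans: Low tin, 76 mm diameter, 58 mm tall, a bystander; origin at the centre of its underside.
Not all that is in view belongs to the job. What is shaped like the jar_b but purple is not meant.

How it is judged:
By the outcome, as a careful person would: the job done as asked, in the order asked, and still so for the second after the job is handed in, with the robot touching nothing.
Of post_b, post_d only 1 to 1 are there at a start; the rules pass over those that are not, and their reading is None.
Of jar_a, jar_b, jar_c, jar_d only 3 to 4 are there at a start; the rules pass over those that are not, and their reading is None.
At some moment in a run one of jar_a, jar_b, jar_c, jar_d may be knocked a few centimetres aside while the robot is not near it.
It also fails if it takes over 210 s, if anything falls off the work surface, if the arm or the gripper's body presses on something with over 40 N, if the wrist force passes 120 N, or if a joint passes its speed limit or range.

## Working session

There is one attempt and no reset: what is moved stays moved. The work goes in short steps, Python scripts to look and compute and a shell command to move; the robot and the scene stay as the last step left them, time stands still between calls to the robot, and variables do not carry over. Pictures are saved under pics/ and viewed, about 12 in all and at most 16, crops included, and the job is handed in when it is done.

```bash
mkdir -p pics && ls && python3 - <<'E'
from plant import r
import cv2,numpy as np
s=r.get_state()
print({k:(np.round(v,3).tolist()) for k,v in s.items()})
for c in("scene","side"):
    d=r.snapshot(c)
    cv2.imwrite(f"pics/{c}0.png",d["img"][:,:,::-1])
    print(c,d["fx"],d["fy"],d["cx"],d["cy"],d["origin"],d["rotation"],[k for k in d])
    for l in("caddy","tray","post_a","jar_a","jar_b","jar_c","jar_d","salt_shaker","tin_beans"):
        print(l,[(round(x["confidence"],2),np.round(x["location"]).tolist()) for x in r.spot_point(l,c)])
d=r.snapshot("wrist");print(d["T_tool_cam"],d["fx"],d["cx"],d["cy"])
E
```

```text
pics
{'clock': 0.0, 'q': [1.265, 0.69, -0.195, 1.566, 0.157, 0.902, -0.215], 'qd': [-0.001, 0.0, 0.0, 0.002, 0.002, 0.001, -0.002], 'joint_torque': [-0.002, -52.756, -1.267, -15.343, -0.053, 0.007, 0.0], 'tool_pos': [0.208, -0.589, 0.238], 'eef_rot': [0.986, 0.169, -0.0, -0.001], 'contact_force': [0.546, -0.652, 0.165], 'moment': [-0.008, -0.008, 0.025], 'opening': 1.002}
scene 412.8306626684631 412.8306626684631 255.13486058198623 191.66678148000847 [ 0.4899063  -0.71122272  1.05642512] [ 0.31075578 -0.00890153 -0.00718996  0.95042091] ['img', 'fx', 'fy', 'cx', 'cy', 'origin', 'rotation']
caddy [(0.96, [221.0, 246.0])]
tray [(0.56, [321.0, 244.0])]
post_a [(0.68, [186.0, 247.0]), (0.59, [234.0, 246.0]), (0.45, [214.0, 248.0])]
jar_a [(0.93, [145.0, 265.0]), (0.84, [147.0, 212.0]), (0.84, [117.0, 196.0]), (0.77, [124.0, 260.0]), (0.69, [163.0, 234.0]), (0.57, [120.0, 230.0])]
jar_b [(0.93, [145.0, 265.0]), (0.84, [147.0, 212.0]), (0.84, [117.0, 196.0]), (0.77, [124.0, 260.0]), (0.69, [163.0, 234.0]), (0.57, [120.0, 230.0])]
jar_c [(0.93, [145.0, 265.0]), (0.84, [147.0, 212.0]), (0.84
[... 1021 characters left out ...]
]
jar_c [(0.95, [186.0, 213.0]), (0.83, [175.0, 192.0]), (0.75, [160.0, 225.0]), (0.63, [162.0, 173.0]), (0.59, [172.0, 240.0]), (0.59, [159.0, 204.0])]
jar_d [(0.95, [186.0, 213.0]), (0.83, [175.0, 192.0]), (0.75, [160.0, 225.0]), (0.63, [162.0, 173.0]), (0.59, [172.0, 240.0]), (0.59, [159.0, 204.0])]
salt_shaker [(0.82, [177.0, 270.0])]
tin_beans [(0.75, [198.0, 293.0])]
[[-6.54142323e-04  9.51997092e-01  3.06106368e-01  7.90159459e-02]
 [ 9.99999748e-01  5.37762492e-04  4.64524244e-04  7.38499209e-05]
 [ 2.77613206e-04  3.06106595e-01 -9.51997204e-01 -1.46319666e-01]
 [ 0.00000000e+00  0.00000000e+00  0.00000000e+00  1.00000000e+00]] 335.52110058798746 254.8198577124832 191.65744387277812
```

```bash
cat > h.py <<'E'
from plant import r
import cv2,numpy as np
from scipy.spatial.transform import Rotation as R
def ray(d,rc,T=None):
    v=np.array([(rc[1]-d["cx"])/d["fx"],-(rc[0]-d["cy"])/d["fy"],-1.])
    if "origin" in d: return np.array(d["origin"]),R.from_quat(d["rotation"]).apply(v)
    s=T; C=np.array(d["T_tool_cam"]); Q=R.from_quat(s["eef_rot"])
    return np.array(s["tool_pos"])+Q.apply(C[:3,3]),Q.apply(C[:3,:3]@v)
def at(d,rc,z,T=None):
    o,v=ray(d,rc,T); return (o+v*(z-o[2])/v[2])[:2]
def proj(d,p,T=None):
    if "origin" in d: o=np.array(d["origin"]);M=R.from_quat(d["rotation"]).as_matrix()
    else:
        C=np.array(d["T_tool_cam"]);Q=R.from_quat(T["eef_rot"]);o=np.array(T["tool_pos"])+Q.apply(C[:3,3]);M=Q.as_matrix()@C[:3,:3]
    c=M.T@(np.array(p)-o); return (d["cx"]+d["fx"]*c[0]/-c[2], d["cy"]+d["fy"]*c[1]/c[2])
E
python3 - <<'E'
from h import *
d=r.snapshot("scene");im=d["img"][:,:,::-1]
print("tool axes",np.round(R.from_quat(r.get_state()["eef_rot"]).as_matrix(),2).tolist())
cv2.imwrite("pics/sc1.png",cv2.resize(im[90:350,150:350],None,fx=3,fy=3,interpolation=2)[:,:600][:600] if 0 else cv2.resize(im[90:290,140:380],None,fx=3,fy=3,interpolation=2))
for c in("scene","side"):
    d=r.snapshot(c)
    for l in("caddy","tray","post_a","jar_a","salt_shaker","tin_beans"):
        print(c,l,[(round(x["confidence"],2),np.round(at(d,x["location"],.006 if l=="post_a" else 0),3).tolist()) for x in r.spot_point(l,c)])
E
```

```text
tool axes [[0.94, 0.33, 0.0], [0.33, -0.94, -0.0], [0.0, 0.0, -1.0]]
scene caddy [(0.66, [0.487, -0.051])]
scene tray [(0.61, [0.435, 0.391])]
scene post_a [(0.71, [0.495, 0.016]), (0.64, [0.489, -0.035]), (0.63, [0.483, -0.09]), (0.53, [0.502, 0.092])]
scene jar_a [(0.97, [0.558, 0.258]), (0.89, [0.442, 0.18]), (0.87, [0.435, 0.388]), (0.85, [0.313, 0.392]), (0.73, [0.374, 0.259]), (0.62, [0.548, 0.368])]
scene salt_shaker [(0.52, [0.667, 0.179])]
scene tin_beans [(0.69, [0.703, 0.025])]
side caddy [(0.65, [0.489, -0.046]), (0.47, [0.545, 0.231])]
side tray [(0.89, [0.489, -0.353])]
side post_a [(0.57, [0.653, 0.16]), (0.54, [0.491, -0.003]), (0.53, [0.498, 0.078]), (0.46, [0.5, -0.103]), (0.43, [0.494, -0.047])]
side jar_a [(0.91, [0.325, 0.395]), (0.89, [0.543, 0.366]), (0.82, [0.438, 0.178]), (0.69, [0.554, 0.245]), (0.59, [0.367, 0.271])]
side salt_shaker [(0.8, [0.655, 0.168])]
side tin_beans [(0.86, [0.706, 0.026])]
```

View pics/scene0.png

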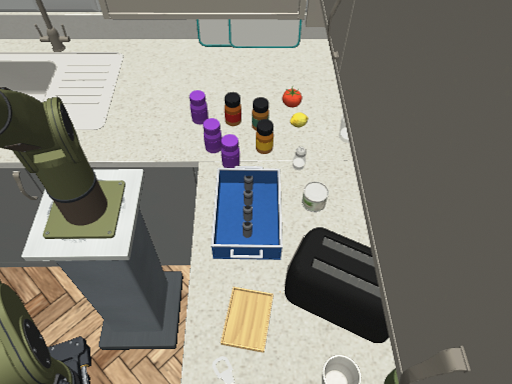

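View pics/sc1.png

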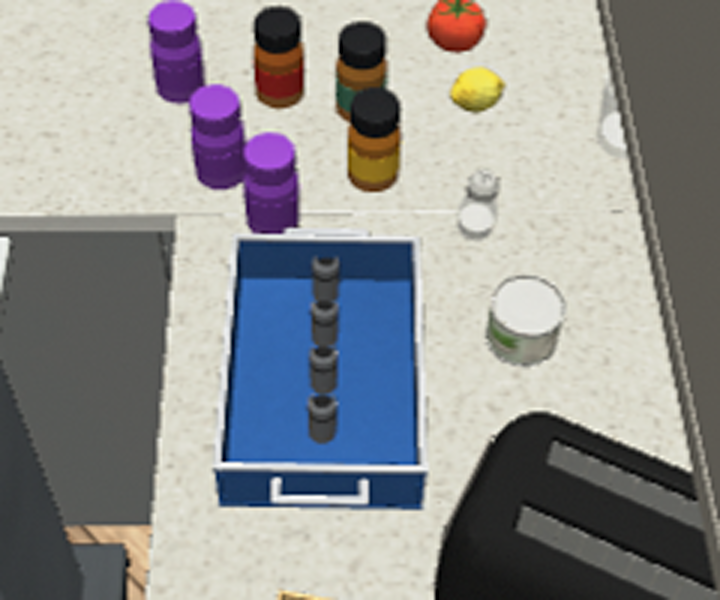

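```bash
python3 -m jog '[{"translation":[0.59,-0.52,-0.12]},{"translation":[0.59,-0.52,-0.12]},{"translation":[0.59,-0.52,-0.12]},{"translation":[0.59,-0.52,-0.12]},{"translation":[0.59,-0.52,-0.12]},{"translation":[0.59,-0.52,-0.12]},{"translation":[0.59,-0.52,-0.12]},{"translation":[0.59,-0.52,-0.12]},{"translation":[0.59,-0.52,-0.12]},{"translation":[0.59,-0.52,-0.12]},{"translation":[0.59,-0.52,-0.12]},{"translation":[0.59,-0.52,-0.12]},{"translation":[0.59,-0.52,-0.12]},{"translation":[0.59,-0.52,-0.12]},{"translation":[0.59,-0.52,-0.12]},{"translation":[0.59,-0.52,-0.12]},{"translation":[0.59,-0.52,-0.12]},{"translation":[0.59,-0.52,-0.12]}]'
python3 -m jog '[{"twist":-1},{"twist":-1},{"twist":-1},{"twist":-1},{"twist":-1},{"twist":-1},{"twist":-1},{"twist":-1},{"twist":-1},{"twist":-1},{"twist":-1},{"twist":-0.75},{"twist":0},{"twist":0}]'
python3 - <<'E'
from h import *
s=r.get_state();print(np.round(s["q"],2),np.round(R.from_quat(s["eef_rot"]).as_matrix(),3).tolist())
d=r.snapshot("wrist");cv2.imwrite("pics/w1.png",d["img"][:,:,::-1])
for l in("caddy","post_a"):
    print(l,[(round(x["confidence"],2),np.round(x["location"]).tolist(),np.round(at(d,x["location"],.006,s),3).tolist()) for x in r.spot_point(l,"wrist")])
d=r.snapshot("scene")
for x,y in((219.3,170),(279,170),(281.7,246),(212.3,246)): print("rim",np.round(at(d,(y,x),.074),3))
for x,y in((231,289),(272,292),(264,350),(222,347)): print("tray",np.round(at(d,(y,x),.016),3))
E
```

```text
[ 1.26  0.69 -0.19  1.57  0.16  0.9  -0.22] [[0.943, 0.333, 0.0], [0.333, -0.943, -0.0], [0.0, 0.0, -1.0]]
caddy []
post_a []
rim [0.408 0.091]
rim [0.591 0.09 ]
rim [ 0.584 -0.174]
rim [ 0.397 -0.172]
tray [ 0.447 -0.27 ]
tray [ 0.556 -0.28 ]
tray [ 0.53  -0.428]
tray [ 0.427 -0.42 ]validation failed for argument at $[0]...
validation failed for argument at $[0]...
```

View pics/w1.png

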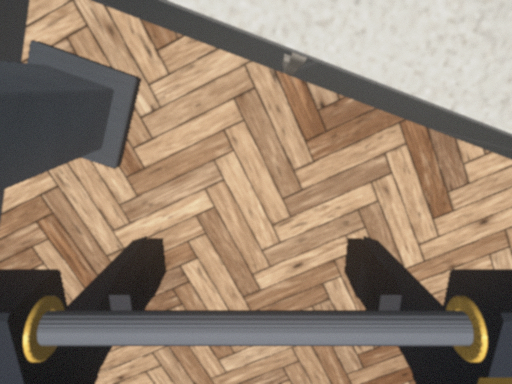

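```bash
python3 -m jog '[{"translation":[0.59,-0.52,-0.12],"twist":0,"claw":100},{"translation":[0.59,-0.52,-0.12],"twist":0,"claw":100},{"translation":[0.59,-0.52,-0.12],"twist":0,"claw":100},{"translation":[0.59,-0.52,-0.12],"twist":0,"claw":100},{"translation":[0.59,-0.52,-0.12],"twist":0,"claw":100},{"translation":[0.59,-0.52,-0.12],"twist":0,"claw":100},{"translation":[0.59,-0.52,-0.12],"twist":0,"claw":100},{"translation":[0.59,-0.52,-0.12],"twist":0,"claw":100},{"translation":[0.59,-0.52,-0.12],"twist":0,"claw":100},{"translation":[0.59,-0.52,-0.12],"twist":0,"claw":100},{"translation":[0.59,-0.52,-0.12],"twist":0,"claw":100},{"translation":[0.59,-0.52,-0.12],"twist":0,"claw":100},{"translation":[0.59,-0.52,-0.12],"twist":0,"claw":100},{"translation":[0.59,-0.52,-0.12],"twist":0,"claw":100},{"translation":[0.59,-0.52,-0.12],"twist":0,"claw":100},{"translation":[0.59,-0.52,-0.12],"twist":0,"claw":100},{"translation":[0.59,-0.52,-0.12],"twist":0,"claw":100},{"translation":[0.59,-0.52,-0.12],"twist":0,"claw":100}]' 10
python3 -m jog '[{"translation":[0,0,0],"twist":-1,"claw":100},{"translation":[0,0,0],"twist":-1,"claw":100},{"translation":[0,0,0],"twist":-1,"claw":100},{"translation":[0,0,0],"twist":-1,"claw":100},{"translation":[0,0,0],"twist":-1,"claw":100},{"translation":[0,0,0],"twist":-1,"claw":100},{"translation":[0,0,0],"twist":-1,"claw":100},{"translation":[0,0,0],"twist":-1,"claw":100},{"translation":[0,0,0],"twist":-1,"claw":100},{"translation":[0,0,0],"twist":-1,"claw":100},{"translation":[0,0,0],"twist":-1,"claw":100},{"translation":[0,0,0],"twist":-0.4,"claw":100},{"translation":[0,0,0],"twist":0,"claw":100},{"translation":[0,0,0],"twist":0,"claw":100}]'
python3 - <<'E'
from h import *
s=r.get_state();print(np.round(s["q"],2),np.round(R.from_quat(s["eef_rot"]).as_matrix(),3).tolist())
d=r.snapshot("wrist");cv2.imwrite("pics/w2.png",d["img"][:,:,::-1])
for l in("caddy","post_a"):
    print(l,[(round(x["confidence"],2),np.round(x["location"]).tolist(),np.round(at(d,x["location"],.006,s),3).tolist()) for x in r.spot_point(l,"wrist")])
E
```

```text
clock: 3.5
tool_pos: [0.4846, -0.0932, 0.3256]
eef_rot: [0.986, 0.169, 0.0, 0.0]
contact_force: [0.8, -0.7, 0.0]
opening: 0.997
clock: 4.67
tool_pos: [0.484, -0.0948, 0.3252]
eef_rot: [0.721, 0.693, 0.0, 0.0]
contact_force: [0.1, -0.1, 0.3]
opening: 1.0
[ 0.47  0.44 -0.56  1.82  0.28  0.96 -0.25] [[0.039, 0.999, 0.0], [0.999, -0.039, -0.0], [-0.0, 0.0, -1.0]]
caddy [(0.87, [101.0, 259.0], [0.492, -0.038])]
post_a [(0.98, [105.0, 260.0], [0.492, -0.042]), (0.73, [145.0, 260.0], [0.491, -0.097]), (0.62, [9.0, 259.0], [0.495, 0.073]), (0.61, [54.0, 260.0], [0.495, 0.021])]
```

View pics/w2.png

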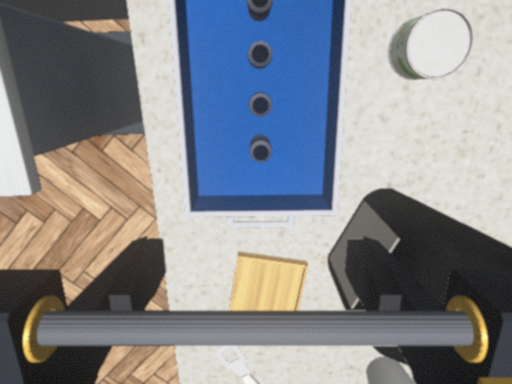

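```bash
python3 - <<'E'
from h import *
s=r.get_state()
d=r.snapshot("wrist");im=d["img"]
for p in((260,147),(260,103),(259.5,52),(259,3)): print("post top",np.round(at(d,p[::-1],.066,s),4))
for p in((190.5,212),(333.5,212.5),(178,0),(351,0)): print("rim",np.round(at(d,p[::-1],.074,s),4))
for p in((239,254),(306,264)): print("tray",np.round(at(d,p[::-1],.016,s),4))
cv2.imwrite("pics/w2c.png",cv2.resize(im[0:220,170:360,::-1],None,fx=2.7,fy=2.7,interpolation=cv2.INTER_CUBIC))
E
```

```text
post top [ 0.4901 -0.0889]
post top [ 0.4919 -0.0371]
post top [0.4932 0.0182]
post top [0.4944 0.067 ]
rim [ 0.3991 -0.1671]
rim [ 0.5804 -0.1748]
rim [0.4092 0.0715]
rim [0.591  0.0644]
tray [ 0.4532 -0.2601]
tray [ 0.5548 -0.2812]
```

View pics/w2c.png

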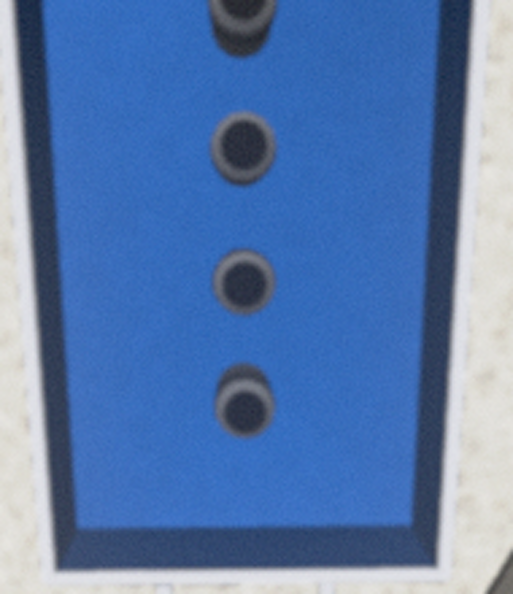

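```bash
python3 -m jog '[{"translation":[0.05,0.15,0.8],"twist":0,"claw":80},{"translation":[0,0,0.8],"twist":0,"claw":80},{"translation":[0,0,0.8],"twist":0,"claw":80},{"translation":[0,0,0.8],"twist":0,"claw":80},{"translation":[0,0,0.8],"twist":0,"claw":80},{"translation":[0,0,0.8],"twist":0,"claw":80},{"translation":[0,0,0.8],"twist":0,"claw":80},{"translation":[0,0,0.8],"twist":0,"claw":80},{"translation":[0,0,0.6],"twist":0,"claw":80},{"translation":[0,0,0.4],"twist":0,"claw":80},{"translation":[0,0,0],"twist":0,"claw":80},{"translation":[0,0,0],"twist":0,"claw":80}]' 8
python3 -m jog '[{"translation":[0,0,0],"twist":0,"claw":0},{"translation":[0,0,0],"twist":0,"claw":0},{"translation":[0,0,0],"twist":0,"claw":0},{"translation":[0,0,0],"twist":0,"claw":0},{"translation":[0,0,0],"twist":0,"claw":0},{"translation":[0,0,0],"twist":0,"claw":0},{"translation":[0,0,0],"twist":0,"claw":0},{"translation":[0,0,0],"twist":0,"claw":0}]' 8
python3 -m jog '[{"translation":[0,0,-0.05],"twist":0,"claw":0},{"translation":[0,0,-0.05],"twist":0,"claw":0},{"translation":[0,0,-0.05],"twist":0,"claw":0},{"translation":[0,0,-0.05],"twist":0,"claw":0}]' 8
```

```text
clock: 5.87
tool_pos: [0.49, -0.0927, 0.0288]
eef_rot: [0.72, 0.694, -0.001, -0.0]
contact_force: [-0.5, 0.1, 0.6]
opening: 0.798
clock: 6.53
tool_pos: [0.491, -0.093, 0.0294]
eef_rot: [0.72, 0.694, 0.001, 0.001]
contact_force: [1.1, -0.6, 1.7]
opening: 0.313
clock: 6.87
tool_pos: [0.491, -0.0927, 0.0369]
eef_rot: [0.72, 0.694, 0.001, 0.0]
contact_force: [5.4, -0.5, -11.4]
opening: 0.318
```

```bash
python3 -m jog '[{"translation":[0,0,0.2],"twist":0,"claw":80},{"translation":[0,0,0],"twist":0,"claw":80},{"translation":[0,0,0],"twist":0,"claw":80},{"translation":[0,0,0],"twist":0,"claw":80},{"translation":[0,0,0],"twist":0,"claw":80},{"translation":[0.35,0,0],"twist":0,"claw":80},{"translation":[0.35,0,0],"twist":0,"claw":80},{"translation":[0.35,0,0],"twist":0,"claw":80},{"translation":[0.35,0,0],"twist":0,"claw":80},{"translation":[0,0,0],"twist":0,"claw":80},{"translation":[0,0,0],"twist":0,"claw":80}]' 8
python3 -m jog '[{"translation":[0,0,0],"twist":0,"claw":0},{"translation":[0,0,0],"twist":0,"claw":0},{"translation":[0,0,0],"twist":0,"claw":0},{"translation":[0,0,0],"twist":0,"claw":0},{"translation":[0,0,0],"twist":0,"claw":0},{"translation":[0,0,0],"twist":0,"claw":0},{"translation":[0,0,0],"twist":0,"claw":0},{"translation":[0,0,0],"twist":0,"claw":0}]' 8
python3 -m jog '[{"translation":[0,0,-0.05],"twist":0,"claw":0},{"translation":[0,0,-0.05],"twist":0,"claw":0},{"translation":[0,0,-0.05],"twist":0,"claw":0},{"translation":[0,0,-0.05],"twist":0,"claw":0}]' 8
```

```text
clock: 7.78
tool_pos: [0.4921, -0.0366, 0.0293]
eef_rot: [0.72, 0.694, -0.0, 0.0]
contact_force: [0.4, 0.1, 0.4]
opening: 0.8
clock: 8.45
tool_pos: [0.4926, -0.0372, 0.0291]
eef_rot: [0.72, 0.694, 0.0, 0.0]
contact_force: [1.5, -1.1, -0.7]
opening: 0.313
clock: 8.78
tool_pos: [0.4926, -0.0368, 0.037]
eef_rot: [0.72, 0.694, 0.0, 0.0]
contact_force: [3.7, -0.4, -10.9]
opening: 0.314
```

Fixed as well; next post.

```bash
python3 -m jog '[{"translation":[0,0,0.2],"twist":0,"claw":80},{"translation":[0,0,0],"twist":0,"claw":80},{"translation":[0,0,0],"twist":0,"claw":80},{"translation":[0,0,0],"twist":0,"claw":80},{"translation":[0,0,0],"twist":0,"claw":80},{"translation":[0.35,0,0],"twist":0,"claw":80},{"translation":[0.35,0,0],"twist":0,"claw":80},{"translation":[0.35,0,0],"twist":0,"claw":80},{"translation":[0.35,0,0],"twist":0,"claw":80},{"translation":[0,0,0],"twist":0,"claw":80},{"translation":[0,0,0],"twist":0,"claw":80}]' 8
python3 -m jog '[{"translation":[0,0,0],"twist":0,"claw":0},{"translation":[0,0,0],"twist":0,"claw":0},{"translation":[0,0,0],"twist":0,"claw":0},{"translation":[0,0,0],"twist":0,"claw":0},{"translation":[0,0,0],"twist":0,"claw":0},{"translation":[0,0,0],"twist":0,"claw":0},{"translation":[0,0,0],"twist":0,"claw":0},{"translation":[0,0,0],"twist":0,"claw":0}]' 8
python3 -m jog '[{"translation":[0,0,-0.05],"twist":0,"claw":0},{"translation":[0,0,-0.05],"twist":0,"claw":0},{"translation":[0,0,-0.05],"twist":0,"claw":0},{"translation":[0,0,-0.05],"twist":0,"claw":0}]' 8
```

```text
clock: 9.7
tool_pos: [0.4943, 0.0194, 0.0293]
eef_rot: [0.72, 0.694, -0.0, 0.0]
contact_force: [-0.8, -0.9, -0.0]
opening: 0.803
clock: 10.37
tool_pos: [0.4943, 0.0188, 0.0291]
eef_rot: [0.72, 0.694, -0.0, 0.0]
contact_force: [0.4, -0.9, 0.3]
opening: 0.307
clock: 10.7
tool_pos: [0.4943, 0.019, 0.0374]
eef_rot: [0.72, 0.694, 0.0, 0.0]
contact_force: [-0.7, -0.5, 0.4]
opening: 0.315
```

```bash
python3 -m jog '[{"translation":[0,0,0],"twist":0,"claw":0},{"translation":[0,0,-0.6],"twist":0,"claw":0},{"translation":[0,0,-0.8],"twist":0,"claw":0},{"translation":[0,0,-0.8],"twist":0,"claw":0},{"translation":[0,0,-0.8],"twist":0,"claw":0},{"translation":[0,0,0],"twist":-1,"claw":0},{"translation":[0,0,0],"twist":-1,"claw":0},{"translation":[0,0,0],"twist":-1,"claw":0},{"translation":[0,0,0],"twist":-1,"claw":0},{"translation":[0,0,0],"twist":-1,"claw":0},{"translation":[0,0,0],"twist":-1,"claw":0},{"translation":[0,0,0],"twist":-1,"claw":0},{"translation":[0,0,0],"twist":-1,"claw":0},{"translation":[0,0,0],"twist":-1,"claw":0},{"translation":[0,0,0],"twist":-1,"claw":0},{"translation":[0,0,0],"twist":-1,"claw":0},{"translation":[0,0,0],"twist":-1,"claw":0},{"translation":[0,0,0],"twist":-1,"claw":0},{"translation":[0,0,0],"twist":-0.4,"claw":0}]' 15
python3 -m jog '[{"translation":[-0.1,-0.66,0],"twist":0,"claw":0},{"translation":[-0.1,-0.66,0],"twist":0,"claw":0},{"translation":[-0.1,-0.66,0],"twist":0,"claw":0},{"translation":[-0.1,-0.66,0],"twist":0,"claw":0},{"translation":[-0.1,-0.66,0],"twist":0,"claw":0},{"translation":[-0.1,-0.66,0],"twist":0,"claw":0},{"translation":[-0.1,-0.66,0],"twist":0,"claw":0},{"translation":[-0.1,-0.66,0],"twist":0,"claw":0},{"translation":[-0.1,-0.66,0],"twist":0,"claw":0},{"translation":[-0.1,-0.66,0],"twist":0,"claw":0},{"translation":[-0.1,-0.66,0],"twist":0,"claw":0},{"translation":[-0.1,-0.66,0],"twist":0,"claw":0},{"translation":[-0.1,-0.66,0],"twist":0,"claw":0},{"translation":[-0.1,-0.66,0],"twist":0,"claw":0},{"translation":[0,0,0],"twist":0,"claw":0},{"translation":[0,0,0],"twist":0,"claw":0}]' 15
python3 - <<'E'
from h import *
s=r.get_state();print(np.round(s["q"],2),np.round(R.from_quat(s["eef_rot"]).as_matrix(),3).tolist())
d=r.snapshot("side");im=d["img"]
cv2.imwrite("pics/s2.png",d["img"][:,:,::-1])
E
```

```text
clock: 12.28
tool_pos: [0.494, 0.0186, 0.157]
eef_rot: [0.1, 0.995, -0.0, -0.0]
contact_force: [-0.1, -0.2, -0.8]
opening: 0.312
clock: 13.62
tool_pos: [0.4728, -0.356, 0.1565]
eef_rot: [0.104, 0.995, -0.0, -0.0]
contact_force: [0.4, 1.2, -0.2]
opening: 0.309
[ 1.01  0.87 -0.82  1.73  0.79  0.91  1.22] [[-0.978, 0.207, -0.001], [0.207, 0.978, -0.0], [0.001, -0.001, -1.0]]
```

View pics/s2.png

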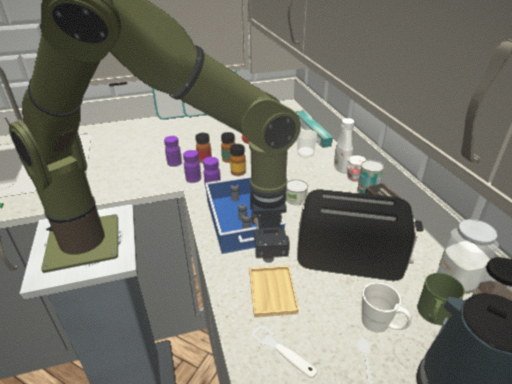

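```bash
python3 - <<'E'
from h import *
d=r.snapshot("side");s=r.get_state()
for p in((250,270),(290,267),(297,312),(254,316)): print("tray",np.round(at(d,p[::-1],.016),4))
for z in(.13,.157,.19,.24): print(z,np.round(proj(d,[.473,-.356,z])))
print(np.round(s["tool_pos"],3))
cv2.imwrite("pics/s3.png",cv2.resize(r.snapshot("side")["img"][200:330,220:350,::-1],None,fx=4,fy=4,interpolation=2))
w=r.snapshot("wrist")["img"];cv2.imwrite("pics/w3.png",w[:,:,::-1])
E
```

```text
tray [ 0.4522 -0.2716]
tray [ 0.5599 -0.2923]
tray [ 0.5237 -0.4363]
tray [ 0.4209 -0.4178]
0.13 [267. 260.]
0.157 [267. 251.]
0.19 [267. 241.]
0.24 [268. 224.]
[ 0.474 -0.353  0.157]
```

View pics/w3.png

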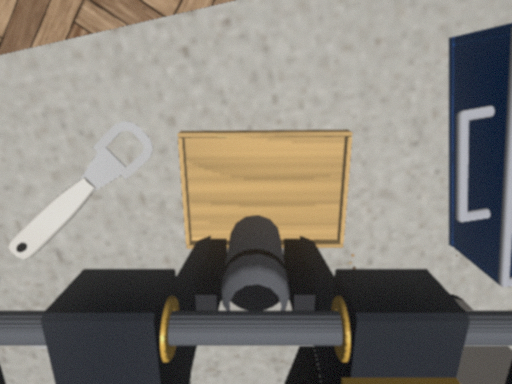

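```bash
python3 -m jog '[{"translation":[0,0,0.5],"twist":0,"claw":0},{"translation":[0,0,0.5],"twist":0,"claw":0},{"translation":[0,0,0.5],"twist":0,"claw":0},{"translation":[0,0,0.5],"twist":0,"claw":0},{"translation":[0,0,0.5],"twist":0,"claw":0},{"translation":[0,0,0.3],"twist":0,"claw":0},{"translation":[0,0,0.2],"twist":0,"claw":0},{"translation":[0,0,0.1],"twist":0,"claw":0},{"translation":[0,0,0.07],"twist":0,"claw":0},{"translation":[0,0,0.05],"twist":0,"claw":0},{"translation":[0,0,0],"twist":0,"claw":0},{"translation":[0,0,0],"twist":0,"claw":0}]' 12
python3 -m jog '[{"translation":[0,0,0.01],"twist":0,"claw":35},{"translation":[0,0,0],"twist":0,"claw":37},{"translation":[0,0,0],"twist":0,"claw":40},{"translation":[0,0,0],"twist":0,"claw":50},{"translation":[0,0,0],"twist":0,"claw":60},{"translation":[0,0,0],"twist":0,"claw":60},{"translation":[0,0,-0.3],"twist":0,"claw":60},{"translation":[0,0,-0.7],"twist":0,"claw":60},{"translation":[0,0,-0.9],"twist":0,"claw":60},{"translation":[0,0,-0.9],"twist":0,"claw":60},{"translation":[0,0,-0.9],"twist":0,"claw":60},{"translation":[0,0,-0.9],"twist":0,"claw":60},{"translation":[0,0,0],"twist":0,"claw":60}]' 12
python3 - <<'E'
from h import *
s=r.get_state();d=r.snapshot("wrist")
a=d["img"];cv2.imwrite("pics/w4.png",a[:,:,::-1])
c=r.snapshot("scene");print(np.round(s["tool_pos"],3))
for l in("jar_b",):print([(round(x["confidence"],2),np.round(at(c,x["location"],0),3).tolist()) for x in r.spot_point(l,"scene")])
E
```

```text
clock: 14.82
tool_pos: [0.4744, -0.3545, 0.029]
eef_rot: [0.102, 0.995, -0.0, 0.001]
contact_force: [0.2, -0.8, -0.9]
opening: 0.312
clock: 15.9
tool_pos: [0.4781, -0.3546, 0.22]
eef_rot: [0.102, 0.995, -0.002, 0.006]
contact_force: [1.3, 0.3, -0.2]
opening: 0.6
[ 0.478 -0.355  0.22 ]
[(0.92, [0.563, 0.257]), (0.92, [0.373, 0.262]), (0.76, [0.538, 0.378]), (0.76, [0.434, 0.388]), (0.67, [0.439, 0.182]), (0.61, [0.317, 0.4])]
```

View pics/w4.png

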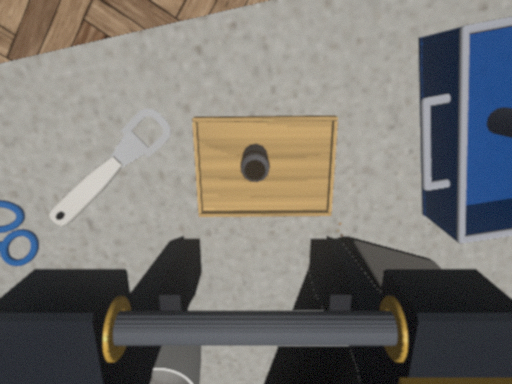

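```bash
python3 -m jog '[{"translation":[0.11,0.77,-0.12],"twist":0,"claw":100},{"translation":[0.11,0.77,-0.12],"twist":0,"claw":100},{"translation":[0.11,0.77,-0.12],"twist":0,"claw":100},{"translation":[0.11,0.77,-0.12],"twist":0,"claw":100},{"translation":[0.11,0.77,-0.12],"twist":0,"claw":100},{"translation":[0.11,0.77,-0.12],"twist":0,"claw":100},{"translation":[0.11,0.77,-0.12],"twist":0,"claw":100},{"translation":[0.11,0.77,-0.12],"twist":0,"claw":100},{"translation":[0.11,0.77,-0.12],"twist":0,"claw":100},{"translation":[0.11,0.77,-0.12],"twist":0,"claw":100},{"translation":[0.11,0.77,-0.12],"twist":0,"claw":100},{"translation":[0.11,0.77,-0.12],"twist":0,"claw":100},{"translation":[0.11,0.77,-0.12],"twist":0,"claw":100},{"translation":[0.11,0.77,-0.12],"twist":0,"claw":100},{"translation":[0.11,0.77,-0.12],"twist":0,"claw":100},{"translation":[0.11,0.77,-0.12],"twist":0,"claw":100},{"translation":[0.11,0.77,-0.12],"twist":0,"claw":100},{"translation":[0.11,0.77,-0.12],"twist":0,"claw":100},{"translation":[0.11,0.77,-0.12],"twist":0,"claw":100},{"translation":[0.11,0.77,-0.12],"twist":0,"claw":100}]' 20
python3 -m jog '[{"translation":[0,0,0],"twist":0,"claw":100},{"translation":[0,0,0],"twist":0,"claw":100},{"translation":[0,0,0],"twist":0,"claw":100}]' 20
cat >> h.py <<'E'
def jars(cam,tag=None):
    s=r.get_state();d=r.snapshot(cam)
    if tag: cv2.imwrite(f"pics/{tag}.png",d["img"][:,:,::-1])
    for x in r.spot_point("jar_b",cam): print(cam,round(x["confidence"],2),np.round(x["location"]),np.round(at(d,x["location"],0,s),3))
    im=d["img"].astype(int)
    m=((im.max(2)<60)).astype(np.uint8)
    n,_,st,ce=cv2.connectedComponentsWithStats(m)
    for i in range(1,n):
        if 200<st[i,4]<9000 and st[i,1]<280: print("dark",st[i],np.round(ce[i]),np.round(at(d,ce[i][::-1],.105,s),3))
    return s,d
E
python3 - <<'E'
from h import *
s,d=jars("wrist","w5");print(np.round(s["q"],2),np.round(R.from_quat(s["eef_rot"]).as_matrix(),3).tolist())
E
```

```text
clock: 17.72
tool_pos: [0.5123, 0.2673, 0.3062]
eef_rot: [0.102, 0.995, -0.001, -0.001]
contact_force: [0.6, -0.6, 0.0]
opening: 1.002
clock: 17.97
tool_pos: [0.5126, 0.2653, 0.3062]
eef_rot: [0.102, 0.995, -0.002, -0.001]
contact_force: [-0.4, -1.1, -0.3]
opening: 1.001
wrist 0.8 [175. 250.] [0.551 0.249]
wrist 0.78 [ 41. 226.] [0.377 0.255]
wrist 0.73 [ 75. 337.] [0.444 0.385]
wrist 0.73 [104. 182.] [0.439 0.182]
wrist 0.56 [154. 326.] [0.542 0.357]
dark [105   0  51   9 251] [128.   3.] [0.34 0.18]
dark [329  46  26  53 285] [336.  74.] [0.442 0.36 ]
dark [317 143  38  41 306] [329. 157.] [0.522 0.342]
dark [226 173  46  49 923] [248. 197.] [0.548 0.25 ]
[-0.08  0.66 -0.87  1.6   0.54  1.14  0.29] [[-0.979, 0.203, -0.002], [0.203, 0.979, -0.003], [0.002, -0.003, -1.0]]
```

View pics/w5.png

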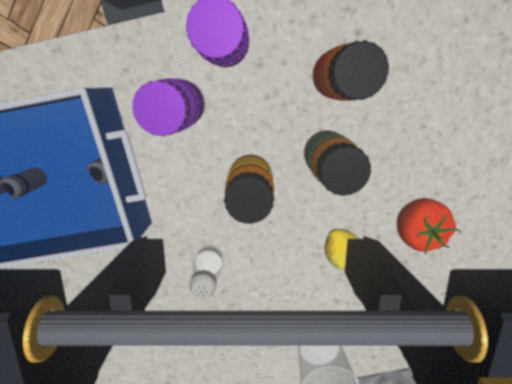

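```bash
python3 - <<'E'
from h import *
s=r.get_state();d=r.snapshot("wrist");M=R.from_quat(s["eef_rot"]).as_matrix()
for n,p in dict(y=(249,198),g=(343,169),r=(359,70)).items():
    q=at(d,p[::-1],.11,s);print(n,np.round(q,4),"tool units",np.round(M.T@np.append(q-s["tool_pos"][:2],0)/.04,2))
E
```

```text
y [0.5482 0.2498] tool units [-0.93 -0.18 -0.  ]
g [0.537  0.3532] tool units [-0.13  2.29 -0.01]
r [0.4428 0.3807] tool units [ 2.32  2.48 -0.01]
```

```bash
cat > m.py <<'E'
from h import *
s=r.get_state();print("  mom",np.round(s["moment"],3),"F",np.round(s["contact_force"],1),"q7",round(s["q"][6],2),"yaw",round(float(np.degrees(np.arctan2(*R.from_quat(s["eef_rot"]).as_matrix()[[1,0],0]))),1))
E
python3 -m jog '[{"translation":[-0.93,-0.18,0],"twist":0,"claw":100},{"translation":[0,0,0],"twist":-1,"claw":100},{"translation":[0,0,0],"twist":-1,"claw":100},{"translation":[0,0,0],"twist":-1,"claw":100},{"translation":[0,0,0],"twist":-1,"claw":100},{"translation":[0,0,0],"twist":-1,"claw":100},{"translation":[0,0,0.8],"twist":0,"claw":100},{"translation":[0,0,0.8],"twist":0,"claw":100},{"translation":[0,0,0.8],"twist":0,"claw":100},{"translation":[0,0,0.8],"twist":0,"claw":100},{"translation":[0,0,0.8],"twist":0,"claw":100},{"translation":[0,0,0.8],"twist":0,"claw":100},{"translation":[0,0,0.5],"twist":0,"claw":100},{"translation":[0,0,0.4],"twist":0,"claw":100},{"translation":[0,0,0],"twist":0,"claw":100},{"translation":[0,0,0],"twist":0,"claw":100}]' 20; python3 m.py
python3 -m jog '[{"translation":[0,0,0],"twist":0,"claw":40},{"translation":[0,0,0],"twist":0,"claw":40},{"translation":[0,0,0],"twist":0,"claw":40},{"translation":[0,0,0],"twist":0,"claw":40},{"translation":[0,0,0],"twist":0,"claw":40},{"translation":[0,0,0],"twist":0,"claw":40},{"translation":[0,0,0],"twist":0,"claw":40}]' 20; python3 m.py
for k in 1; do python3 -m jog '[{"translation":[0,0,0],"twist":1,"claw":40},{"translation":[0,0,0],"twist":1,"claw":40},{"translation":[0,0,0],"twist":1,"claw":40},{"translation":[0,0,0],"twist":1,"claw":40}]' 20; python3 m.py; done
```

```text
clock: 19.45
tool_pos: [0.5481, 0.2516, 0.0798]
eef_rot: [-0.158, 0.987, -0.0, -0.0]
contact_force: [0.0, 0.5, 0.5]
opening: 0.999
  mom [ 0.109 -0.134 -0.044] F [0.  0.5 0.5] q7 0.56 yaw -161.8
clock: 20.03
tool_pos: [0.5486, 0.2516, 0.0804]
eef_rot: [-0.158, 0.987, -0.001, 0.001]
contact_force: [0.8, -3.1, 3.9]
opening: 0.612
  mom [-0.415 -0.308  0.049] F [ 0.8 -3.1  3.9] q7 0.56 yaw -161.8
clock: 20.37
tool_pos: [0.5471, 0.2544, 0.0803]
eef_rot: [0.052, 0.999, 0.002, -0.001]
contact_force: [-1.8, 2.4, 1.9]
opening: 0.606
  mom [0.655 0.165 0.055] F [-1.8  2.4  1.9] q7 0.19 yaw 174.1
```

```bash
python3 -m jog '[{"translation":[0,0,0],"twist":1,"claw":40},{"translation":[0,0,0],"twist":1,"claw":40},{"translation":[0,0,0],"twist":1,"claw":40},{"translation":[0,0,0],"twist":1,"claw":40},{"translation":[0,0,0],"twist":1,"claw":40},{"translation":[0,0,0],"twist":1,"claw":40},{"translation":[0,0,0],"twist":1,"claw":40}]' 20; python3 m.py
python3 -m jog '[{"translation":[0,0,0],"twist":1,"claw":40},{"translation":[0,0,0],"twist":1,"claw":40},{"translation":[0,0,0],"twist":1,"claw":40},{"translation":[0,0,0],"twist":1,"claw":40},{"translation":[0,0,0],"twist":1,"claw":40},{"translation":[0,0,0],"twist":1,"claw":40},{"translation":[0,0,0],"twist":1,"claw":40}]' 20; python3 m.py
python3 -m jog '[{"translation":[0,0,0],"twist":1,"claw":40},{"translation":[0,0,0],"twist":1,"claw":40},{"translation":[0,0,0],"twist":1,"claw":40},{"translation":[0,0,0],"twist":1,"claw":40},{"translation":[0,0,0],"twist":1,"claw":40},{"translation":[0,0,0],"twist":1,"claw":40},{"translation":[0,0,0],"twist":1,"claw":40}]' 20; python3 m.py
python3 -m jog '[{"translation":[0,0,0],"twist":0.3,"claw":40},{"translation":[0,0,0],"twist":0,"claw":40},{"translation":[0,0,0],"twist":0,"claw":40}]' 20; python3 m.py
```

```text
clock: 20.95
tool_pos: [0.548, 0.2547, 0.0804]
eef_rot: [0.406, 0.914, 0.002, -0.0]
contact_force: [-0.8, 2.6, 1.8]
opening: 0.603
  mom [ 0.543 -0.26   0.032] F [-0.8  2.6  1.8] q7 -0.41 yaw 132.1
clock: 21.53
tool_pos: [0.5488, 0.2543, 0.0804]
eef_rot: [0.707, 0.707, 0.002, -0.0]
contact_force: [1.0, 1.3, 0.5]
opening: 0.604
  mom [ 0.226 -0.549  0.021] F [1.  1.3 0.5] q7 -0.96 yaw 90.0
clock: 22.12
tool_pos: [0.5495, 0.2533, 0.0804]
eef_rot: [0.913, 0.407, 0.002, -0.0]
contact_force: [1.6, 0.6, 0.8]
opening: 0.604
  mom [-0.072 -0.597 -0.002] F [1.6 0.6 0.8] q7 -1.47 yaw 48.0
clock: 22.37
tool_pos: [0.5489, 0.2531, 0.0804]
eef_rot: [0.918, 0.396, 0.001, -0.0]
contact_force: [2.8, 0.9, 3.9]
opening: 0.603
  mom [ 0.063 -0.688  0.074] F [2.8 0.9 3.9] q7 -1.48 yaw 46.6
```

```bash
python3 -m jog '[{"translation":[0,0,0],"twist":0,"claw":40},{"translation":[0,0,0],"twist":0,"claw":40},{"translation":[0,0,-0.2],"twist":0,"claw":40},{"translation":[0,0,-0.4],"twist":0,"claw":40},{"translation":[0,0,-0.6],"twist":0,"claw":40},{"translation":[0,0,-0.6],"twist":0,"claw":40},{"translation":[0,0,-0.6],"twist":0,"claw":40},{"translation":[0,0,-0.6],"twist":0,"claw":40},{"translation":[0,0,-0.6],"twist":0,"claw":40},{"translation":[0,0,-0.4],"twist":0,"claw":40},{"translation":[0,0,0],"twist":0,"claw":40},{"translation":[0,0,0],"twist":0,"claw":40}]' 35; python3 m.py
python3 -m jog '[{"translation":[-0.21,0.19,0],"twist":0,"claw":40},{"translation":[-0.42,0.38,0],"twist":0,"claw":40},{"translation":[-0.42,0.38,0],"twist":0,"claw":40},{"translation":[-0.42,0.38,0],"twist":0,"claw":40},{"translation":[-0.42,0.38,0],"twist":0,"claw":40},{"translation":[-0.42,0.38,0],"twist":0,"claw":40},{"translation":[-0.42,0.38,0],"twist":0,"claw":40},{"translation":[-0.42,0.38,0],"twist":0,"claw":40},{"translation":[-0.42,0.38,0],"twist":0,"claw":40},{"translation":[-0.42,0.38,0],"twist":0,"claw":40},{"translation":[-0.42,0.38,0],"twist":0,"claw":40},{"translation":[-0.42,0.38,0],"twist":0,"claw":40},{"translation":[-0.42,0.38,0],"twist":0,"claw":40},{"translation":[-0.42,0.38,0],"twist":0,"claw":40},{"translation":[-0.42,0.38,0],"twist":0,"claw":40},{"translation":[-0.42,0.38,0],"twist":0,"claw":40},{"translation":[-0.21,0.19,0],"twist":0,"claw":40},{"translation":[0,0,0],"twist":0,"claw":40},{"translation":[0,0,0],"twist":0,"claw":40}]' 35; python3 m.py
python3 - <<'E'
from h import *
s=r.get_state();d=r.snapshot("wrist");cv2.imwrite("pics/w6.png",d["img"][:,:,::-1])
d=r.snapshot("scene")
for x in r.spot_point("jar_b","scene"): print(round(x["confidence"],2),np.round(at(d,x["location"],0,s),3))
E
```

```text
clock: 23.37
tool_pos: [0.5467, 0.2514, 0.2393]
eef_rot: [0.919, 0.395, -0.001, 0.0]
contact_force: [-0.9, 0.8, -4.2]
opening: 0.602
  mom [-0.004  0.001  0.026] F [-0.9  0.8 -4.2] q7 -1.42 yaw 46.5
clock: 24.95
tool_pos: [0.5382, -0.11, 0.2389]
eef_rot: [0.919, 0.394, -0.001, -0.001]
contact_force: [0.4, 1.3, -4.3]
opening: 0.603
  mom [ 0.049 -0.061 -0.009] F [ 0.4  1.3 -4.3] q7 -0.84 yaw 46.4
0.97 [0.326 0.393]
0.88 [0.443 0.189]
0.78 [0.448 0.38 ]
0.66 [0.37  0.258]
0.63 [0.545 0.014]
```

View pics/w6.png

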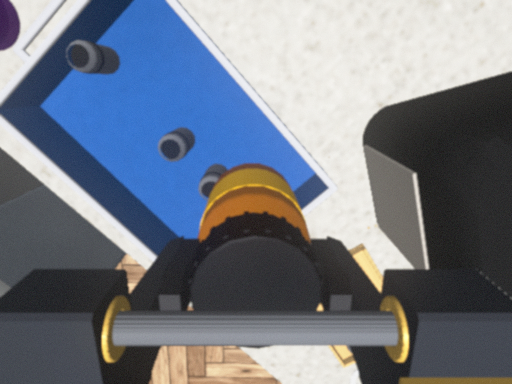

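```bash
python3 - <<'E'
from h import *
d=r.snapshot("scene")
for z in(.1,.15,.19): print(z,[np.round(at(d,p[::-1],z),3).tolist() for p in((288,265),(300,240),(318,229),(345,233))])
E
python3 -m jog '[{"translation":[0.36,-0.28,0],"twist":0,"claw":40},{"translation":[0.36,-0.28,0],"twist":0,"claw":40},{"translation":[0,0,0],"twist":0,"claw":40},{"translation":[0,0,0],"twist":0,"claw":40},{"translation":[0,0,0],"twist":0,"claw":40}]' 35; python3 m.py
```

```text
0.1 [[0.594, -0.243], [0.631, -0.171], [0.683, -0.138], [0.754, -0.151]]
0.15 [[0.589, -0.268], [0.624, -0.199], [0.673, -0.168], [0.74, -0.18]]
0.19 [[0.585, -0.287], [0.618, -0.222], [0.664, -0.192], [0.729, -0.204]]
clock: 25.57
tool_pos: [0.5427, -0.0736, 0.24]
eef_rot: [0.919, 0.395, -0.0, 0.0]
contact_force: [-0.5, -0.8, -3.5]
opening: 0.601
  mom [-0.055 -0.061 -0.058] F [-0.5 -0.8 -3.5] q7 -0.91 yaw 46.5
```

```bash
python3 -m jog '[{"translation":[0,0,0.3],"twist":0,"claw":40},{"translation":[0,0,0.6],"twist":0,"claw":40},{"translation":[0,0,0.6],"twist":0,"claw":40},{"translation":[0,0,0.6],"twist":0,"claw":40},{"translation":[0,0,0.6],"twist":0,"claw":40},{"translation":[0,0,0.5],"twist":0,"claw":40},{"translation":[0,0,0.3],"twist":0,"claw":40},{"translation":[0,0,0.2],"twist":0,"claw":40},{"translation":[0,0,0.1],"twist":0,"claw":40},{"translation":[0,0,0.02],"twist":0,"claw":40},{"translation":[0,0,0],"twist":0,"claw":40},{"translation":[0,0,0],"twist":0,"claw":40}]' 35; python3 m.py
python3 -m jog '[{"translation":[0,0,0.02],"twist":0,"claw":40},{"translation":[0,0,0],"twist":0,"claw":62},{"translation":[0,0,0],"twist":0,"claw":66},{"translation":[0,0,0],"twist":0,"claw":75},{"translation":[0,0,0],"twist":0,"claw":80},{"translation":[0,0,0],"twist":0,"claw":80},{"translation":[0,0,-0.3],"twist":0,"claw":80},{"translation":[0,0,-0.8],"twist":0,"claw":80},{"translation":[0,0,-0.9],"twist":0,"claw":80},{"translation":[0,0,-0.9],"twist":0,"claw":80},{"translation":[0,0,-0.9],"twist":0,"claw":80},{"translation":[0,0,-0.9],"twist":0,"claw":80},{"translation":[0,0,-0.9],"twist":0,"claw":80},{"translation":[0,0,0],"twist":0,"claw":80}]' 20; python3 m.py
```

```text
clock: 26.57
tool_pos: [0.5435, -0.0741, 0.0879]
eef_rot: [0.919, 0.394, 0.001, 0.0]
contact_force: [-0.4, -0.6, -2.4]
opening: 0.6
  mom [-0.06   0.014  0.01 ] F [-0.4 -0.6 -2.4] q7 -0.99 yaw 46.5
clock: 27.73
tool_pos: [0.5467, -0.0739, 0.3175]
eef_rot: [0.919, 0.394, 0.006, 0.003]
contact_force: [0.8, 1.6, 0.3]
opening: 0.8
  mom [-0.002 -0.097 -0.008] F [0.8 1.6 0.3] q7 -0.87 yaw 46.4
```

```bash
python3 -m jog '[{"translation":[0.54,-0.53,0],"twist":0,"claw":100},{"translation":[0.54,-0.53,0],"twist":0,"claw":100},{"translation":[0.54,-0.53,0],"twist":0,"claw":100},{"translation":[0.54,-0.53,0],"twist":0,"claw":100},{"translation":[0.54,-0.53,0],"twist":0,"claw":100},{"translation":[0.54,-0.53,0],"twist":0,"claw":100},{"translation":[0.54,-0.53,0],"twist":0,"claw":100},{"translation":[0.54,-0.53,0],"twist":0,"claw":100},{"translation":[0.54,-0.53,0],"twist":0,"claw":100},{"translation":[0.54,-0.53,0],"twist":0,"claw":100},{"translation":[0.54,-0.53,0],"twist":0,"claw":100},{"translation":[0.54,-0.53,0],"twist":0,"claw":100},{"translation":[0.54,-0.53,0],"twist":0,"claw":100},{"translation":[0.54,-0.53,0],"twist":0,"claw":100}]' 20
python3 -m jog '[{"translation":[0,0,0],"twist":-1,"claw":100},{"translation":[0,0,0],"twist":-1,"claw":100},{"translation":[0,0,0],"twist":-1,"claw":100},{"translation":[0,0,0],"twist":-1,"claw":100},{"translation":[0,0,0],"twist":-1,"claw":100},{"translation":[0,0,0],"twist":-1,"claw":100},{"translation":[0,0,0],"twist":-1,"claw":100},{"translation":[0,0,0],"twist":-1,"claw":100},{"translation":[0,0,0],"twist":-1,"claw":100},{"translation":[0,0,0],"twist":-1,"claw":100},{"translation":[0,0,0],"twist":-1,"claw":100},{"translation":[0,0,0],"twist":-1,"claw":100}]' 20
python3 -m jog '[{"translation":[0,0,0],"twist":-1,"claw":100},{"translation":[0,0,0],"twist":-1,"claw":100},{"translation":[0,0,0],"twist":-1,"claw":100},{"translation":[0,0,0],"twist":-1,"claw":100},{"translation":[0,0,0],"twist":-1,"claw":100},{"translation":[0,0,0],"twist":-1,"claw":100},{"translation":[0,0,0],"twist":-1,"claw":100},{"translation":[0,0,0],"twist":-1,"claw":100},{"translation":[0,0,0],"twist":-1,"claw":100},{"translation":[0,0,0],"twist":-1,"claw":100},{"translation":[0,0,0],"twist":-1,"claw":100},{"translation":[0,0,0],"twist":-1,"claw":100},{"translation":[0,0,0],"twist":-1,"claw":100},{"translation":[0,0,0],"twist":0,"claw":100},{"translation":[0,0,0],"twist":0,"claw":100}]' 20; python3 m.py
python3 - <<'E'
from h import *
s,d=jars("wrist","w7");jars("scene","sc7")
E
```

```text
clock: 28.9
tool_pos: [0.5355, 0.3509, 0.3097]
eef_rot: [0.919, 0.395, -0.0, 0.0]
contact_force: [-0.5, 0.3, -0.3]
opening: 1.0
clock: 29.9
tool_pos: [0.5358, 0.3494, 0.3096]
eef_rot: [0.509, 0.861, -0.0, 0.0]
contact_force: [0.1, 0.2, -0.8]
opening: 1.003
clock: 31.15
tool_pos: [0.5358, 0.3495, 0.3097]
eef_rot: [-0.142, 0.99, -0.0, -0.0]
contact_force: [0.0, -0.4, -0.0]
opening: 1.001
  mom [ 0.075 -0.098 -0.015] F [ 0.  -0.4 -0. ] q7 0.67 yaw -163.7
wrist 0.79 [ 32. 147.] [0.437 0.182]
wrist 0.67 [149. 264.] [0.538 0.362]
wrist 0.65 [ 83. 299.] [0.442 0.381]
dark [285  56  37  55 299] [295.  80.] [0.445 0.365]
dark [ 236  140   48   51 1612] [258. 166.] [0.539 0.354]
scene 0.96 [147. 213.] [0.378 0.253]
scene 0.87 [120. 232.] [0.44  0.388]
scene 0.77 [225. 263.] [ 0.54  -0.061]
scene 0.7 [164. 234.] [0.449 0.177]
scene 0.59 [118. 198.] [0.316 0.396]
scene 0.55 [123. 258.] [0.533 0.37 ]
dark [  47    0  124  225 3665] [100. 127.] [0.023 0.248]
dark [241   0  37  34 680] [260.  15.] [0.555 0.893]
dark [252  30  32  33 414] [268.  45.] [0.577 0.686]
dark [ 14 133  47  28 977] [ 37. 146.] [-0.153  0.165]
dark [256 200  19  20 301] [265. 209.] [ 0.54  -0.075]
dark [ 285  228  104  115 6611] [336. 287.] [ 0.707 -0.305]
```

View pics/w7.png

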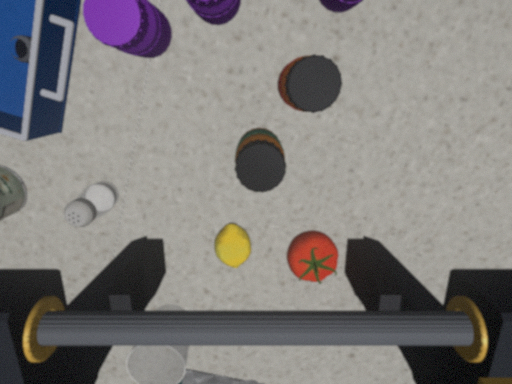

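```bash
python3 -m jog '[{"translation":[-0.14,0.12,0],"twist":0,"claw":100},{"translation":[0,0,0.8],"twist":0,"claw":100},{"translation":[0,0,0.8],"twist":0,"claw":100},{"translation":[0,0,0.8],"twist":0,"claw":100},{"translation":[0,0,0.8],"twist":0,"claw":100},{"translation":[0,0,0.8],"twist":0,"claw":100},{"translation":[0,0,0.8],"twist":0,"claw":100},{"translation":[0,0,0.5],"twist":0,"claw":100},{"translation":[0,0,0.44],"twist":0,"claw":100},{"translation":[0,0,0],"twist":0,"claw":100},{"translation":[0,0,0],"twist":0,"claw":100}]' 20; python3 m.py
python3 -m jog '[{"translation":[0,0,0],"twist":0,"claw":40},{"translation":[0,0,0],"twist":0,"claw":40},{"translation":[0,0,0],"twist":0,"claw":40},{"translation":[0,0,0],"twist":0,"claw":40},{"translation":[0,0,0],"twist":0,"claw":40},{"translation":[0,0,0],"twist":0,"claw":40},{"translation":[0,0,0],"twist":0,"claw":40}]' 20; python3 m.py
python3 -m jog '[{"translation":[0,0,0],"twist":1,"claw":40},{"translation":[0,0,0],"twist":1,"claw":40},{"translation":[0,0,0],"twist":1,"claw":40},{"translation":[0,0,0],"twist":1,"claw":40},{"translation":[0,0,0],"twist":1,"claw":40},{"translation":[0,0,0],"twist":1,"claw":40},{"translation":[0,0,0],"twist":1,"claw":40},{"translation":[0,0,0],"twist":1,"claw":40}]' 20; python3 m.py
python3 -m jog '[{"translation":[0,0,0],"twist":1,"claw":40},{"translation":[0,0,0],"twist":1,"claw":40},{"translation":[0,0,0],"twist":1,"claw":40},{"translation":[0,0,0],"twist":1,"claw":40},{"translation":[0,0,0],"twist":1,"claw":40},{"translation":[0,0,0],"twist":1,"claw":40},{"translation":[0,0,0],"twist":1,"claw":40},{"translation":[0,0,0],"twist":1,"claw":40}]' 20; python3 m.py
python3 -m jog '[{"translation":[0,0,0],"twist":1,"claw":40},{"translation":[0,0,0],"twist":1,"claw":40},{"translation":[0,0,0],"twist":1,"claw":40},{"translation":[0,0,0],"twist":1,"claw":40},{"translation":[0,0,0],"twist":1,"claw":40},{"translation":[0,0,0],"twist":1,"claw":40},{"translation":[0,0,0],"twist":1,"claw":40},{"translation":[0,0,0],"twist":1,"claw":40},{"translation":[0,0,0],"twist":1,"claw":40},{"translation":[0,0,0],"twist":0,"claw":40},{"translation":[0,0,0],"twist":0,"claw":40}]' 20; python3 m.py
```

```text
clock: 32.27
tool_pos: [0.5398, 0.3561, 0.0801]
eef_rot: [-0.143, 0.99, -0.0, -0.0]
contact_force: [0.2, -0.1, 1.5]
opening: 0.998
  mom [ 0.079 -0.088 -0.019] F [ 0.2 -0.1  1.5] q7 0.48 yaw -163.5
clock: 32.85
tool_pos: [0.5401, 0.3563, 0.0812]
eef_rot: [-0.143, 0.99, 0.0, 0.0]
contact_force: [0.5, 0.7, 1.5]
opening: 0.603
  mom [ 0.113 -0.103  0.012] F [0.5 0.7 1.5] q7 0.48 yaw -163.5
clock: 33.52
tool_pos: [0.5401, 0.3562, 0.0812]
eef_rot: [0.274, 0.962, 0.0, 0.0]
contact_force: [0.4, 0.4, 2.6]
opening: 0.609
  mom [-0.116 -0.036  0.039] F [0.4 0.4 2.6] q7 -0.24 yaw 148.2
clock: 34.18
tool_pos: [0.5399, 0.3561, 0.0812]
eef_rot: [0.642, 0.767, 0.0, 0.0]
contact_force: [-0.0, -1.4, 3.1]
opening: 0.605
  mom [-0.136  0.127  0.035] F [-0.  -1.4  3.1] q7 -0.91 yaw 100.2
clock: 35.1
tool_pos: [0.5397, 0.3564, 0.0812]
eef_rot: [0.918, 0.396, 0.0, -0.0]
contact_force: [-0.8, 0.2, 4.6]
opening: 0.605
  mom [0.032 0.311 0.002] F [-0.8  0.2  4.6] q7 -1.59 yaw 46.7
```

```bash
python3 -m jog '[{"translation":[0,0,0],"twist":0,"claw":40},{"translation":[0,0,0],"twist":0,"claw":40},{"translation":[0,0,-0.2],"twist":0,"claw":40},{"translation":[0,0,-0.4],"twist":0,"claw":40},{"translation":[0,0,-0.6],"twist":0,"claw":40},{"translation":[0,0,-0.6],"twist":0,"claw":40},{"translation":[0,0,-0.6],"twist":0,"claw":40},{"translation":[0,0,-0.6],"twist":0,"claw":40},{"translation":[0,0,-0.6],"twist":0,"claw":40},{"translation":[0,0,-0.4],"twist":0,"claw":40},{"translation":[0,0,0],"twist":0,"claw":40},{"translation":[0,0,0],"twist":0,"claw":40}]' 35; python3 m.py
python3 -m jog '[{"translation":[-0.19,0.19,0],"twist":0,"claw":40},{"translation":[-0.38,0.37,0],"twist":0,"claw":40},{"translation":[-0.38,0.37,0],"twist":0,"claw":40},{"translation":[-0.38,0.37,0],"twist":0,"claw":40},{"translation":[-0.38,0.37,0],"twist":0,"claw":40},{"translation":[-0.38,0.37,0],"twist":0,"claw":40},{"translation":[-0.38,0.37,0],"twist":0,"claw":40},{"translation":[-0.38,0.37,0],"twist":0,"claw":40},{"translation":[-0.38,0.37,0],"twist":0,"claw":40},{"translation":[-0.38,0.37,0],"twist":0,"claw":40},{"translation":[-0.38,0.37,0],"twist":0,"claw":40},{"translation":[-0.38,0.37,0],"twist":0,"claw":40},{"translation":[-0.38,0.37,0],"twist":0,"claw":40},{"translation":[-0.38,0.37,0],"twist":0,"claw":40},{"translation":[-0.38,0.37,0],"twist":0,"claw":40},{"translation":[-0.19,0.19,0],"twist":0,"claw":40},{"translation":[0,0,0],"twist":0,"claw":40},{"translation":[0,0,0],"twist":0,"claw":40},{"translation":[0,0,0],"twist":0,"claw":40}]' 35; python3 m.py
```

```text
clock: 36.1
tool_pos: [0.5399, 0.3555, 0.2407]
eef_rot: [0.919, 0.395, 0.0, 0.0]
contact_force: [-0.7, -0.1, -3.1]
opening: 0.602
  mom [-0.076  0.041 -0.045] F [-0.7 -0.1 -3.1] q7 -1.55 yaw 46.5
clock: 37.68
tool_pos: [0.5438, 0.0392, 0.2403]
eef_rot: [0.918, 0.395, -0.0, -0.001]
contact_force: [-0.3, 0.3, -3.3]
opening: 0.604
  mom [ 0.043 -0.013 -0.027] F [-0.3  0.3 -3.3] q7 -1.1 yaw 46.6
```

```bash
python3 -m jog '[{"translation":[0.03,0.1,0.3],"twist":0,"claw":40},{"translation":[0,0,0.6],"twist":0,"claw":40},{"translation":[0,0,0.6],"twist":0,"claw":40},{"translation":[0,0,0.6],"twist":0,"claw":40},{"translation":[0,0,0.6],"twist":0,"claw":40},{"translation":[0,0,0.5],"twist":0,"claw":40},{"translation":[0,0,0.3],"twist":0,"claw":40},{"translation":[0,0,0.2],"twist":0,"claw":40},{"translation":[0,0,0.1],"twist":0,"claw":40},{"translation":[0,0,0.02],"twist":0,"claw":40},{"translation":[0,0,0],"twist":0,"claw":40},{"translation":[0,0,0],"twist":0,"claw":40}]' 35; python3 m.py
python3 -m jog '[{"translation":[0,0,0.02],"twist":0,"claw":40},{"translation":[0,0,0],"twist":0,"claw":62},{"translation":[0,0,0],"twist":0,"claw":66},{"translation":[0,0,0],"twist":0,"claw":75},{"translation":[0,0,0],"twist":0,"claw":80},{"translation":[0,0,0],"twist":0,"claw":80},{"translation":[0,0,-0.3],"twist":0,"claw":80},{"translation":[0,0,-0.8],"twist":0,"claw":80},{"translation":[0,0,-0.9],"twist":0,"claw":80},{"translation":[0,0,-0.9],"twist":0,"claw":80},{"translation":[0,0,-0.9],"twist":0,"claw":80},{"translation":[0,0,-0.9],"twist":0,"claw":80},{"translation":[0,0,-0.9],"twist":0,"claw":80},{"translation":[0,0,0],"twist":0,"claw":80}]' 20; python3 m.py
python3 - <<'E'
from h import *
jars("scene","sc8")
E
```

```text
clock: 38.68
tool_pos: [0.5485, 0.0359, 0.0885]
eef_rot: [0.919, 0.395, 0.001, 0.0]
contact_force: [-0.4, -0.4, -2.5]
opening: 0.603
  mom [0.027 0.042 0.014] F [-0.4 -0.4 -2.5] q7 -1.17 yaw 46.5
clock: 39.85
tool_pos: [0.5516, 0.0364, 0.3182]
eef_rot: [0.919, 0.394, 0.007, 0.002]
contact_force: [0.5, -0.1, -0.4]
opening: 0.803
  mom [-0.067 -0.064  0.004] F [ 0.5 -0.1 -0.4] q7 -1.06 yaw 46.4
scene 0.94 [116. 201.] [0.328 0.407]
scene 0.78 [226. 266.] [ 0.547 -0.065]
scene 0.78 [148. 215.] [0.384 0.248]
scene 0.71 [121. 231.] [0.437 0.38 ]
scene 0.69 [197. 264.] [0.545 0.04 ]
scene 0.59 [159. 230.] [0.436 0.197]
scene 0.25 [321. 247.] [ 0.489 -0.351]
dark [  28    0   79  225 4306] [ 76. 114.] [-0.069  0.309]
dark [267   0  37  29 763] [283.  13.] [0.651 0.912]
dark [ 225   61   65   51 1194] [259.  88.] [0.539 0.437]
dark [277 105  35  30 319] [291. 121.] [0.639 0.273]
dark [ 10 134  44  27 846] [ 32. 147.] [-0.169  0.163]
dark [258 170  19  18 279] [267. 178.] [0.549 0.034]
dark [256 199  19  21 314] [265. 209.] [ 0.54  -0.073]
dark [ 285  228  104  115 6604] [336. 287.] [ 0.707 -0.305]
```

```bash
python3 -m jog '[{"translation":[0.32,-0.56,0],"twist":0,"claw":100},{"translation":[0.32,-0.56,0],"twist":0,"claw":100},{"translation":[0.32,-0.56,0],"twist":0,"claw":100},{"translation":[0.32,-0.56,0],"twist":0,"claw":100},{"translation":[0.32,-0.56,0],"twist":0,"claw":100},{"translation":[0.32,-0.56,0],"twist":0,"claw":100},{"translation":[0.32,-0.56,0],"twist":0,"claw":100},{"translation":[0.32,-0.56,0],"twist":0,"claw":100},{"translation":[0.32,-0.56,0],"twist":0,"claw":100},{"translation":[0.32,-0.56,0],"twist":0,"claw":100},{"translation":[0.32,-0.56,0],"twist":0,"claw":100},{"translation":[0.32,-0.56,0],"twist":0,"claw":100},{"translation":[0.32,-0.56,0],"twist":0,"claw":100},{"translation":[0.32,-0.56,0],"twist":0,"claw":100}]' 20
python3 -m jog '[{"translation":[0,0,0],"twist":-1,"claw":100},{"translation":[0,0,0],"twist":-1,"claw":100},{"translation":[0,0,0],"twist":-1,"claw":100},{"translation":[0,0,0],"twist":-1,"claw":100},{"translation":[0,0,0],"twist":-1,"claw":100},{"translation":[0,0,0],"twist":-1,"claw":100},{"translation":[0,0,0],"twist":-1,"claw":100},{"translation":[0,0,0],"twist":-1,"claw":100},{"translation":[0,0,0],"twist":-1,"claw":100},{"translation":[0,0,0],"twist":-1,"claw":100},{"translation":[0,0,0],"twist":-1,"claw":100},{"translation":[0,0,0],"twist":-1,"claw":100}]' 20
python3 -m jog '[{"translation":[0,0,0],"twist":-1,"claw":100},{"translation":[0,0,0],"twist":-1,"claw":100},{"translation":[0,0,0],"twist":-1,"claw":100},{"translation":[0,0,0],"twist":-1,"claw":100},{"translation":[0,0,0],"twist":-1,"claw":100},{"translation":[0,0,0],"twist":-1,"claw":100},{"translation":[0,0,0],"twist":-1,"claw":100},{"translation":[0,0,0],"twist":-1,"claw":100},{"translation":[0,0,0],"twist":-1,"claw":100},{"translation":[0,0,0],"twist":-1,"claw":100},{"translation":[0,0,0],"twist":-1,"claw":100},{"translation":[0,0,0],"twist":-1,"claw":100},{"translation":[0,0,0],"twist":-1,"claw":100},{"translation":[0,0,0],"twist":0,"claw":100},{"translation":[0,0,0],"twist":0,"claw":100}]' 20; python3 m.py
python3 - <<'E'
from h import *
s,d=jars("wrist","w9")
E
```

```text
clock: 41.12
tool_pos: [0.4425, 0.3817, 0.3088]
eef_rot: [0.919, 0.395, -0.002, 0.001]
contact_force: [0.4, 0.4, -0.3]
opening: 1.0
clock: 42.12
tool_pos: [0.4431, 0.3805, 0.3088]
eef_rot: [0.509, 0.861, -0.002, -0.001]
contact_force: [-0.9, 0.7, 0.4]
opening: 1.003
clock: 43.37
tool_pos: [0.4434, 0.3808, 0.3094]
eef_rot: [-0.142, 0.99, -0.001, -0.001]
contact_force: [-0.5, -0.7, 0.2]
opening: 1.002
  mom [ 0.067 -0.161 -0.032] F [-0.5 -0.7  0.2] q7 0.5 yaw -163.7
wrist 0.98 [146. 258.] [0.442 0.384]
wrist 0.96 [ 71. 174.] [0.38  0.254]
wrist 0.64 [ 98. 113.] [0.435 0.184]
dark [ 234  136   47   51 1459] [255. 163.] [0.443 0.38 ]
```

View pics/w9.png

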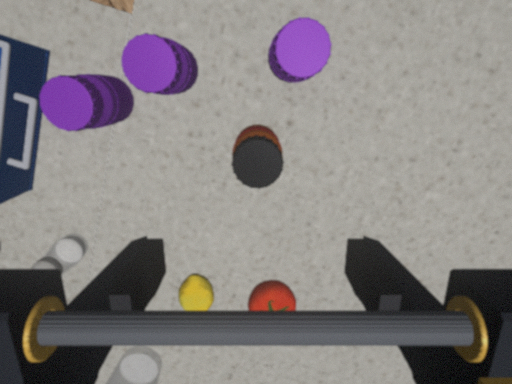

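```bash
python3 -m jog '[{"translation":[0,0,0.8],"twist":0,"claw":100},{"translation":[0,0,0.8],"twist":0,"claw":100},{"translation":[0,0,0.8],"twist":0,"claw":100},{"translation":[0,0,0.8],"twist":0,"claw":100},{"translation":[0,0,0.8],"twist":0,"claw":100},{"translation":[0,0,0.8],"twist":0,"claw":100},{"translation":[0,0,0.5],"twist":0,"claw":100},{"translation":[0,0,0.42],"twist":0,"claw":100},{"translation":[0,0,0],"twist":0,"claw":100},{"translation":[0,0,0],"twist":0,"claw":100}]' 20; python3 m.py
python3 -m jog '[{"translation":[0,0,0],"twist":0,"claw":40},{"translation":[0,0,0],"twist":0,"claw":40},{"translation":[0,0,0],"twist":0,"claw":40},{"translation":[0,0,0],"twist":0,"claw":40},{"translation":[0,0,0],"twist":0,"claw":40},{"translation":[0,0,0],"twist":0,"claw":40},{"translation":[0,0,0],"twist":0,"claw":40}]' 20; python3 m.py
python3 -m jog '[{"translation":[0,0,0],"twist":1,"claw":40},{"translation":[0,0,0],"twist":1,"claw":40},{"translation":[0,0,0],"twist":1,"claw":40},{"translation":[0,0,0],"twist":1,"claw":40},{"translation":[0,0,0],"twist":1,"claw":40},{"translation":[0,0,0],"twist":1,"claw":40},{"translation":[0,0,0],"twist":1,"claw":40},{"translation":[0,0,0],"twist":1,"claw":40}]' 20; python3 m.py
python3 -m jog '[{"translation":[0,0,0],"twist":1,"claw":40},{"translation":[0,0,0],"twist":1,"claw":40},{"translation":[0,0,0],"twist":1,"claw":40},{"translation":[0,0,0],"twist":1,"claw":40},{"translation":[0,0,0],"twist":1,"claw":40},{"translation":[0,0,0],"twist":1,"claw":40},{"translation":[0,0,0],"twist":1,"claw":40},{"translation":[0,0,0],"twist":1,"claw":40}]' 20; python3 m.py
python3 -m jog '[{"translation":[0,0,0],"twist":1,"claw":40},{"translation":[0,0,0],"twist":1,"claw":40},{"translation":[0,0,0],"twist":1,"claw":40},{"translation":[0,0,0],"twist":1,"claw":40},{"translation":[0,0,0],"twist":1,"claw":40},{"translation":[0,0,0],"twist":1,"claw":40},{"translation":[0,0,0],"twist":1,"claw":40},{"translation":[0,0,0],"twist":1,"claw":40},{"translation":[0,0,0],"twist":1,"claw":40},{"translation":[0,0,0],"twist":0,"claw":40},{"translation":[0,0,0],"twist":0,"claw":40}]' 20; python3 m.py
```

```text
clock: 44.3
tool_pos: [0.4435, 0.3812, 0.0818]
eef_rot: [-0.143, 0.99, -0.001, -0.001]
contact_force: [-0.7, -0.4, -0.6]
opening: 1.002
  mom [ 0.145 -0.159 -0.006] F [-0.7 -0.4 -0.6] q7 0.23 yaw -163.6
clock: 44.88
tool_pos: [0.4439, 0.3824, 0.0829]
eef_rot: [-0.143, 0.99, 0.001, 0.0]
contact_force: [-0.9, 0.9, 2.2]
opening: 0.607
  mom [ 0.305 -0.128 -0.059] F [-0.9  0.9  2.2] q7 0.23 yaw -163.5
clock: 45.55
tool_pos: [0.4444, 0.3818, 0.0828]
eef_rot: [0.274, 0.962, 0.0, 0.0]
contact_force: [0.2, -0.3, 1.9]
opening: 0.609
  mom [ 0.001 -0.139  0.035] F [ 0.2 -0.3  1.9] q7 -0.47 yaw 148.2
clock: 46.22
tool_pos: [0.4441, 0.3816, 0.0828]
eef_rot: [0.642, 0.767, 0.0, 0.0]
contact_force: [-0.3, -0.5, 2.3]
opening: 0.604
  mom [-0.049  0.097  0.017] F [-0.3 -0.5  2.3] q7 -1.1 yaw 100.2
clock: 47.13
tool_pos: [0.4428, 0.382, 0.0826]
eef_rot: [0.918, 0.396, -0.0, -0.0]
contact_force: [-2.5, -0.1, 6.3]
opening: 0.607
  mom [0.288 0.921 0.085] F [-2.5 -0.1  6.3] q7 -1.72 yaw 46.7
```

```bash
python3 -m jog '[{"translation":[0,0,0],"twist":0,"claw":40},{"translation":[0,0,0],"twist":0,"claw":40},{"translation":[0,0,-0.2],"twist":0,"claw":40},{"translation":[0,0,-0.4],"twist":0,"claw":40},{"translation":[0,0,-0.6],"twist":0,"claw":40},{"translation":[0,0,-0.6],"twist":0,"claw":40},{"translation":[0,0,-0.6],"twist":0,"claw":40},{"translation":[0,0,-0.6],"twist":0,"claw":40},{"translation":[0,0,-0.6],"twist":0,"claw":40},{"translation":[0,0,-0.4],"twist":0,"claw":40},{"translation":[0,0,0],"twist":0,"claw":40},{"translation":[0,0,0],"twist":0,"claw":40}]' 35; python3 m.py
python3 -m jog '[{"translation":[-0.2,0.2,0],"twist":0,"claw":40},{"translation":[-0.42,0.39,0],"twist":0,"claw":40},{"translation":[-0.42,0.39,0],"twist":0,"claw":40},{"translation":[-0.42,0.39,0],"twist":0,"claw":40},{"translation":[-0.42,0.39,0],"twist":0,"claw":40},{"translation":[-0.42,0.39,0],"twist":0,"claw":40},{"translation":[-0.42,0.39,0],"twist":0,"claw":40},{"translation":[-0.42,0.39,0],"twist":0,"claw":40},{"translation":[-0.42,0.39,0],"twist":0,"claw":40},{"translation":[-0.42,0.39,0],"twist":0,"claw":40},{"translation":[-0.42,0.39,0],"twist":0,"claw":40},{"translation":[-0.42,0.39,0],"twist":0,"claw":40},{"translation":[-0.42,0.39,0],"twist":0,"claw":40},{"translation":[-0.42,0.39,0],"twist":0,"claw":40},{"translation":[-0.42,0.39,0],"twist":0,"claw":40},{"translation":[-0.42,0.39,0],"twist":0,"claw":40},{"translation":[-0.42,0.39,0],"twist":0,"claw":40},{"translation":[-0.42,0.39,0],"twist":0,"claw":40},{"translation":[-0.2,0.2,0],"twist":0,"claw":40},{"translation":[0,0,0],"twist":0,"claw":40}]' 35; python3 m.py
python3 -m jog '[{"translation":[0,0,0],"twist":0,"claw":40},{"translation":[0,0,0],"twist":0,"claw":40},{"translation":[0,0,0],"twist":0,"claw":40}]' 35
```

```text
clock: 48.13
tool_pos: [0.4444, 0.3808, 0.2423]
eef_rot: [0.919, 0.395, 0.0, 0.0]
contact_force: [-0.5, -0.7, -4.6]
opening: 0.601
  mom [-0.073 -0.005 -0.023] F [-0.5 -0.7 -4.6] q7 -1.67 yaw 46.5
clock: 49.8
tool_pos: [0.4379, -0.0352, 0.2409]
eef_rot: [0.92, 0.392, -0.002, 0.0]
contact_force: [-0.3, -0.3, -3.6]
opening: 0.602
  mom [ 0.046 -0.054  0.01 ] F [-0.3 -0.3 -3.6] q7 -0.98 yaw 46.1
clock: 50.05
tool_pos: [0.4397, -0.0297, 0.242]
eef_rot: [0.918, 0.396, -0.0, -0.0]
contact_force: [-0.7, 0.7, -2.8]
opening: 0.605
```

```bash
python3 -m jog '[{"translation":[0.02,0.02,0.3],"twist":0,"claw":40},{"translation":[0,0,0.6],"twist":0,"claw":40},{"translation":[0,0,0.6],"twist":0,"claw":40},{"translation":[0,0,0.6],"twist":0,"claw":40},{"translation":[0,0,0.6],"twist":0,"claw":40},{"translation":[0,0,0.5],"twist":0,"claw":40},{"translation":[0,0,0.3],"twist":0,"claw":40},{"translation":[0,0,0.2],"twist":0,"claw":40},{"translation":[0,0,0.1],"twist":0,"claw":40},{"translation":[0,0,0.02],"twist":0,"claw":40},{"translation":[0,0,0],"twist":0,"claw":40},{"translation":[0,0,0],"twist":0,"claw":40}]' 35; python3 m.py
python3 -m jog '[{"translation":[0,0,0.02],"twist":0,"claw":40},{"translation":[0,0,0],"twist":0,"claw":62},{"translation":[0,0,0],"twist":0,"claw":66},{"translation":[0,0,0],"twist":0,"claw":75},{"translation":[0,0,0],"twist":0,"claw":80},{"translation":[0,0,0],"twist":0,"claw":80},{"translation":[0,0,-0.3],"twist":0,"claw":80},{"translation":[0,0,-0.8],"twist":0,"claw":80},{"translation":[0,0,-0.9],"twist":0,"claw":80},{"translation":[0,0,-0.9],"twist":0,"claw":80},{"translation":[0,0,-0.9],"twist":0,"claw":80},{"translation":[0,0,-0.9],"twist":0,"claw":80},{"translation":[-0.5,0.5,-0.6],"twist":0,"claw":80},{"translation":[-0.6,0.6,0],"twist":0,"claw":80},{"translation":[-0.6,0.6,0],"twist":0,"claw":80},{"translation":[-0.6,0.6,0],"twist":0,"claw":80},{"translation":[0,0,0],"twist":0,"claw":80},{"translation":[0,0,0],"twist":0,"claw":80}]' 20; python3 m.py
python3 - <<'E'
from h import *
s=r.get_state();d=r.snapshot("wrist");cv2.imwrite("pics/w10.png",d["img"][:,:,::-1])
d=r.snapshot("scene");cv2.imwrite("pics/sc10.png",cv2.resize(d["img"][80:360,150:400,::-1],None,fx=2.1,fy=2.1,interpolation=2))
E
```

```text
clock: 51.05
tool_pos: [0.4417, -0.0307, 0.0902]
eef_rot: [0.919, 0.395, 0.001, 0.0]
contact_force: [0.3, 0.1, -4.7]
opening: 0.603
  mom [ 0.011  0.049 -0.024] F [ 0.3  0.1 -4.7] q7 -1.08 yaw 46.5
clock: 52.55
tool_pos: [0.4438, -0.1629, 0.3005]
eef_rot: [0.92, 0.392, -0.0, 0.0]
contact_force: [1.2, -0.5, 0.2]
opening: 0.8
  mom [ 0.009 -0.042 -0.039] F [ 1.2 -0.5  0.2] q7 -0.66 yaw 46.2
```

View pics/w10.png

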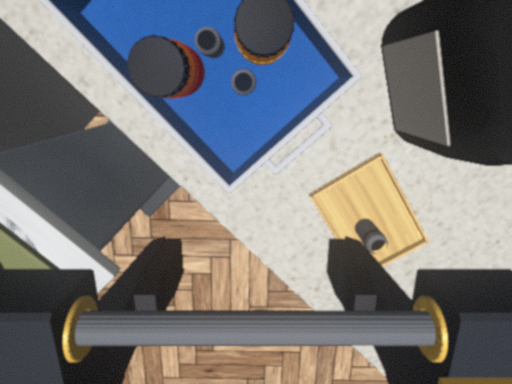

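View pics/sc10.png

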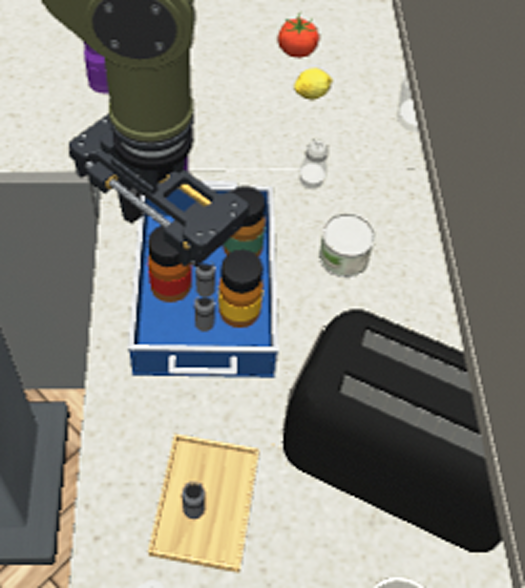

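```bash
python3 - <<'E'
from h import *
d=r.snapshot("side")
a=cv2.imread("pics/side0.png");cv2.imwrite("pics/side_crop.png",cv2.resize(a[100:340,280:512],None,fx=2.5,fy=2.5,interpolation=cv2.INTER_CUBIC))
print([(round(x["confidence"],2),np.round(x["location"]),np.round(at(d,x["location"],0),3)) for x in r.spot_point("jar_d","side")])
E
```

```text
[(0.81, array([159., 178.]), array([0.341, 0.418])), (0.76, array([185., 216.]), array([0.45 , 0.187])), (0.71, array([222., 226.]), array([ 0.439, -0.035])), (0.71, array([177., 193.]), array([0.378, 0.263])), (0.7, array([223., 261.]), array([ 0.544, -0.073])), (0.67, array([199., 256.]), array([0.567, 0.059]))]
```

View pics/side_crop.png

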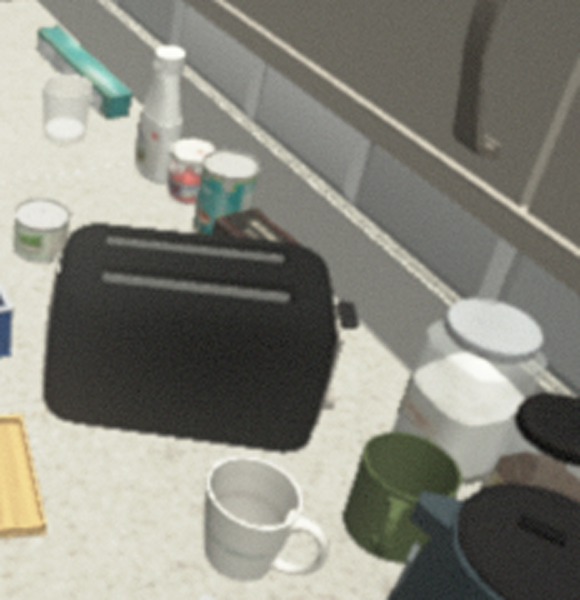

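```bash
python3 -c "
from plant import r
print(r.finish_job())"
```

```text
the job is handed in; nothing more can be done
None
```

I did the whole job in the order asked and handed it in at about 53 s of robot time; no verdict came back.

- **Post:** I gripped and pulled the posts one by one. The two at y = -56 and 0 held fast (about 11 N). The one at y = 56 came up freely, so I did not test the post at y = 112. The loose post now stands upright in the wooden tray.
- **Jars:** Three amber jars were present: yellow, green and red. I turned each cap about 150° clockwise, more than the largest possible looseness of about 132°. Each jar was then lifted and set down upright in the caddy, clear of the fixed posts.

**Last checks:**
- The final scene and wrist pictures show the three jars upright in the caddy, the post in the tray, and the salt shaker and tin where they were, with the gripper clear of everything.
- I found no white-label jar in any view.
- Tightness rests on the angle turned and on the steady grip opening. The wrist moment readings were too noisy to show the stop, so I cannot say which caps were loose at the start.

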